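Line up the lidded jars in the guide-rail lane and reject the open ones

TASK

Put every jar that has no lid into the grey reject box. Slide every lidded jar, one by one and standing upright, in at the open end of the guide-rail lane and push them along under the hold-down rods until they all stand in single file, touching one another, with the first one against the end stop. Leave the tape, the beaker, the bottle and the spanner where they are.

Things in the scene. Friction and masses are not known exactly. Their poses are not given: they have to be found in the camera images.
- lane: Fixed guide-rail lane on the table: two straight black side rails, 8 to 30 mm high, 68 mm clear between, closed at one end by a dark stop 40 mm high. Origin: on the table, midway between the rails, at the stop's inner face; +y runs along the lane to its open end, x across, z up. Rails straight from y = 0 to 270 mm. Jars slide on the table itself. Brackets reach x = 64 mm either side, 65 mm high.
- lane_mouth (a point): Middle of the lane's open end, on the table, at lane y = 312 mm (axes as the lane's). From 270 mm to here the side rails flare outwards to about 99 mm apart; beyond is open table (a thin white strip lies flat along the lane and 88 mm past here, no step).
- lane_slot (a point): Middle of the slot between the two steel hold-down rods over the lane, at lane y = 130 mm, 60 mm above the table. The rods (8 mm round, underside 56, top 64 mm high, slot 48 mm wide) run along the lane from the stop to y = 258 mm, then bend outwards to 289 mm. A jar cannot pass the slot from above; shut fingers can travel along it.
- box: Reject box: fixed grey open-topped plastic box, 180 (x) by 140 (y) by 80 mm high, walls and floor 5 mm. Origin: centre of its underside, on the table, z up.
- jar1: Lidded jar: round white plastic jar with a flat white lid, filled, 0.10 to 0.21 kg; body 62 mm across up to 36 mm, a narrow groove, then the lid 60 mm across, 50 mm high in all; stands upright on the table. Origin: centre of its underside; z is its axis. One of up to four alike; absent ones read None from the start.
- jar2: Lidded jar: round white plastic jar with a flat white lid, filled, 0.10 to 0.21 kg; body 62 mm across up to 36 mm, a narrow groove, then the lid 60 mm across, 50 mm high in all; stands upright on the table. Origin: centre of its underside; z is its axis. One of up to four alike; absent ones read None from the start.
- jar3: Lidded jar: round white plastic jar with a flat white lid, filled, 0.10 to 0.21 kg; body 62 mm across up to 36 mm, a narrow groove, then the lid 60 mm across, 50 mm high in all; stands upright on the table. Origin: centre of its underside; z is its axis. One of up to four alike; absent ones read None from the start.
- jar4: Lidded jar: round white plastic jar with a flat white lid, filled, 0.10 to 0.21 kg; body 62 mm across up to 36 mm, a narrow groove, then the lid 60 mm across, 50 mm high in all; stands upright on the table. Origin: centre of its underside; z is its axis. One of up to four alike; absent ones read None from the start.
- open1: Jar without a lid (reject): the same round white jar, open at the top and empty, 0.04 to 0.09 kg; body 62 mm across up to 36 mm, then a neck 55 mm across up to 45 mm, mouth 49 mm wide. Origin: centre of its underside; z is its axis. One of up to two alike; absent ones read None from the start.
- open2: Jar without a lid (reject): the same round white jar, open at the top and empty, 0.04 to 0.09 kg; body 62 mm across up to 36 mm, then a neck 55 mm across up to 45 mm, mouth 49 mm wide. Origin: centre of its underside; z is its axis. One of up to two alike; absent ones read None from the start.
- tape: Bystander: roll of brown packing tape lying flat, 104 mm across, 48 mm high; origin at the centre of its underside.
- beaker: Bystander: open steel beaker, 90 mm across, 110 mm high; origin at the centre of its underside.
- spray: Bystander: clear plastic bottle, 60 mm across, 170 mm high; origin at the centre of its underside.
- spanner: Bystander: steel spanner lying flat, 180 mm long along its x; origin on the table under its middle.
Not all that is in view belongs to the job. Leave any blue or yellow look-alike of the open2 alone. Leave any yellow look-alike of the jar2 alone.

How it is judged:
At the end, for the whole second after the job is handed in: Lidded jars upright (0.1 rad), at rest, within 8 mm of the lane's centre line; one with its centre within 38 mm of the end stop, each within 69 mm of a neighbour's centre, none beyond 231 mm from the stop. Jars without lids inside the reject box (x of jar1 in the frame of lane between -0.008 and 0.008 m and y of jar1 in the frame of lane between 0.02 and 0.231 m and height (world z) of each of jar1, jar2, jar3, jar4 below 0.006 m and angle between each of jar1, jar2, jar3, jar4's own z axis and vertical below 0.1 rad and linear speed of each of jar1, jar2, jar3, jar4 below 0.02 m/s and (horizontal distance between jar1 and jar2 below 0.069 m or horizontal distance between jar1 and jar3 below 0.069 m or horizontal distance between jar1 and jar4 below 0.069 m) and x of jar2 in the frame of lane between -0.008 and 0.008 m and y of jar2 in the frame of lane between 0.02 and 0.231 m and (horizontal distance between jar2 and jar1 below 0.069 m or horizontal distance between jar2 and jar3 below 0.069 m or horizontal distance between jar2 and jar4 below 0.069 m) and x of jar3 in the frame of lane between -0.008 and 0.008 m and y of jar3 in the frame of lane between 0.02 and 0.231 m and (horizontal distance between jar3 and jar1 below 0.069 m or horizontal distance between jar3 and jar2 below 0.069 m or horizontal distance between jar3 and jar4 below 0.069 m) and x of jar4 in the frame of lane between -0.008 and 0.008 m and y of jar4 in the frame of lane between 0.02 and 0.231 m and (horizontal distance between jar4 and jar1 below 0.069 m or horizontal distance between jar4 and jar2 below 0.069 m or horizontal distance between jar4 and jar3 below 0.069 m) and y of any of jar1, jar2, jar3, jar4 in the frame of lane below 0.038 m and x of open1 in the frame of box between -0.085 and 0.085 m and y of open1 in the frame of box between -0.065 and 0.065 m and height (world z) of each of open1, open2 below 0.07 m and x of open2 in the frame of box between -0.085 and 0.085 m and y of open2 in the frame of box between -0.065 and 0.065 m); the robot touches nothing.
It fails at once if a bystander (tape, beaker, bottle or spanner) is moved more than 30 mm (distance of any of tape, beaker, spray, spanner from where it was at the start of the episode above 0.03 m).
Of jar1, jar2, jar3, jar4 only 3 to 4 are there at a start; the rules pass over those that are not, and their reading is None.
Of open1, open2 only 1 to 2 are there at a start; the rules pass over those that are not, and their reading is None.
At some moment in a run one of jar1, jar2, jar3, jar4, open1, open2 may be knocked a few centimetres aside while the robot is not near it.
It also fails if it takes over 210 s, if anything falls off the work surface, if the arm or the gripper's body presses on something with over 40 N, if the wrist force passes 120 N, or if a joint passes its speed limit or range.

ROBOT

A 7-joint arm with a two-finger parallel gripper is mounted at the origin on the work surface. World frame = base frame: x ahead of the robot, y to its left, z up, the work surface at z = 0. Lengths are in m, angles in rad, forces in N, time in s.
With the tool pointing down it reaches from about 0.4 to 0.85 m from the base axis. Payload 4.5 kg.
Tool frame: the origin (TCP) lies at the very end of the fingers, on their centre line; the grasp point (between the pads) lies 19 mm behind it; z points along the fingers, y is the line along which they close (so a half turn about z gives the same grasp; the last joint's range is limited). The gripper opens to 88 mm and grips with 3 to 60 N. Pads are 18 mm wide; open, the fingers measure 123 mm over their backs; the gripper's body (75 mm by 187 mm) begins 45 mm behind the grasp point.
Start: joints at [1.174, 0.689, -0.195, 1.565, 0.157, 0.902, -0.215], TCP at [0.261, -0.568, 0.239] pointing down, gripper open.
Joint ranges: [-3.01, 3.01], [-0.46, 2.08], [-1.47, 1.51], [0.13, 2.56], [-1, 4.14], [0.04, 2.09], [-2.66, 2.66]. Speed limits (rad/s): [2.57, 2.57, 3.14, 3.14, 3.14, 3.14, 3.14].

INTERFACE

Orientations are given as a unit quaternion [x, y, z, w].
In Python, from plant import r gives the robot as it stands. The module is installed in compiled form; this text tells all that it offers.
- The arm moves only by the shell command python3 -m pendant 'ROWS' [FORCE]. ROWS is JSON, one flat list of numbers, 7 for each row, row after row: the opening, from 0 (shut) to 1 (fully open), then the shift along the tool's x, y, z scaled (see below), then the turn, a rotation vector about the tool's x, y, z scaled (see below). A call has 1 to 12 rows; each row is the pose to reach, as a shift and turn from the pose commanded when the call began, along the tool's axes at that moment; what a row does not reach only later rows make up. The controller multiplies each number of a shift by 0.15 m and each number of a turn by pi/2 rad. A row lasts 1/10 s, in which the tool goes at most 50 mm and 8.59 degrees, less where a joint would pass 70% of its speed; a pose out of reach is approached as far as the arm can. A call with a number of a shift or a turn outside -1 to 1 is refused whole. A call with a gripper value outside its range is refused whole. The fingers move at their own pace and stop on an object; FORCE is the grip in N (left out, the last holds). Time passes only in rows, so rows that repeat a pose let the fingers close. It gives the time, the measured TCP pose, the force, the opening and the grip force at its end, in the units of the state.
- r.get_state(): the state, without advancing time (a new reading comes with each control period).
- r.snapshot(name): name is "scene" or "top" or "wrist"; returns a dict with "img" (384x512x3 uint8, red, green, blue), "mtx" (3x3 intrinsics, pixels), "cam_to_world" (4x4, takes a point from camera to world coordinates). Camera axes: x right, y up, looking along -z (the intrinsics and any distortion apply to the point x, -y, -z); pixel columns grow to the right and rows downward; lengths in m; the calibration is good to about 2 mm. A picture is of the moment at which its call begins. There is no depth.
- r.finish_job(): hands the job in; it is judged then, once.
The state is a dict: "clock": time; "q": joint angles; "qd": joint speeds; "joint_torque": joint torques, N m; "tool_pos": TCP position; "eef_rot": TCP orientation; "contact_force": force on the tool from outside, world axes, zero at the start; "moment": the same for the moment, N m; "opening": opening from 0.0 (shut) to 1.0 (fully open); "finger_force": force on a finger pad.
Only numpy, scipy, OpenCV 4.12 (cv2) and the standard library are available. Lean on these libraries where they do the work, as an engineer would, in place of code of your own. Each camera call takes 0.05 s, during which the arm holds its last target. There are 200 camera calls.

## Working session

There is one attempt and no reset: what is moved stays moved. The work goes in short steps, Python scripts to look and compute and a shell command to move; the robot and the scene stay as the last step left them, time stands still between calls to the robot, and variables do not carry over. Pictures are saved under pics/ and viewed, at most 14 in all, crops included, and the job is handed in when it is done.

```bash
mkdir -p pics
cat > h.py <<'E'
import numpy as np, cv2
from plant import r
from scipy.spatial.transform import Rotation as R
def snap(n,f):
    s=r.snapshot(n); cv2.imwrite('pics/'+f,s['img'][:,:,::-1]); return s
def ray(s,u,v):
    M=np.array(s['cam_to_world']); K=np.array(s['mtx'])
    d=np.linalg.inv(K)@np.array([u,v,1.]); d=M[:3,:3]@np.array([d[0],-d[1],-d[2]])
    return M[:3,3],d
def pt(s,u,v,z):
    o,d=ray(s,u,v); return o+d*(z-o[2])/d[2]
def proj(s,p):
    M=np.array(s['cam_to_world']); q=M[:3,:3].T@(np.array(p)-M[:3,3]); q=np.array(s['mtx'])@np.array([q[0],-q[1],-q[2]]); return q[:2]/q[2]
E
python3 - <<'E'
from h import *
st=r.get_state(); print(st)
import pickle
S={}
for n in('top','scene'):
    S[n]=snap(n,n+'0.png'); print(n,S[n]['mtx'],np.round(S[n]['cam_to_world'],3), [k for k in S[n]])
pickle.dump(S,open('s0.pkl','wb'))
E
```

```text
{'clock': 0.0, 'q': array([ 1.17382142,  0.69000796, -0.19455101,  1.56629762,  0.1573162 ,
        0.90249434, -0.21510183]), 'qd': array([-0.00122748,  0.00081991,  0.00126515, -0.00070681, -0.00073729,
       -0.00029744, -0.00051165]), 'joint_torque': array([ 2.59353983e-04, -5.27563405e+01, -1.26635838e+00, -1.53430778e+01,
       -5.25437901e-02,  6.83795006e-03,  1.88325389e-04]), 'tool_pos': array([ 0.26070057, -0.56736019,  0.23790837]), 'eef_rot': array([ 9.76880913e-01,  2.13782275e-01, -2.49712380e-04, -8.70686679e-04]), 'contact_force': array([-0.46820576, -0.01116334, -0.00474813]), 'moment': array([ 0.01237066, -0.01337246, -0.02308362]), 'finger_force': 0.0, 'opening': 0.9993893340936588}
top [[487.78452265   0.         248.13509915]
 [  0.         487.78452265 193.21468709]
 [  0.           0.           1.        ]] [[ 0.026  0.995 -0.098  0.465]
 [-1.     0.027  0.006  0.022]
 [ 0.009  0.098  0.995  1.603]
 [ 0.     0.     0.     1.   ]] ['img', 'mtx', 'cam_to_world']
scene [[427.05847612   0.         255.95141036]
 [  0.         427.05847612 194.44052506]
 [  0.           0.           1.        ]] [[-0.824 -0.397  0.403  1.197]
 [ 0.566 -0.598  0.568  0.853]
 [ 0.015  0.696  0.718  1.102]
 [ 0.     0.     0.     1.   ]] ['img', 'mtx', 'cam_to_world']
```

Run:
```python
import cv2
for n in('top','scene'):
    a=cv2.imread(f'pics/{n}0.png'); cv2.imwrite(f'pics/{n}0b.png',cv2.resize(a,(800,600),interpolation=cv2.INTER_CUBIC))
```

```text
(no output)
```

View pics/top0b.png

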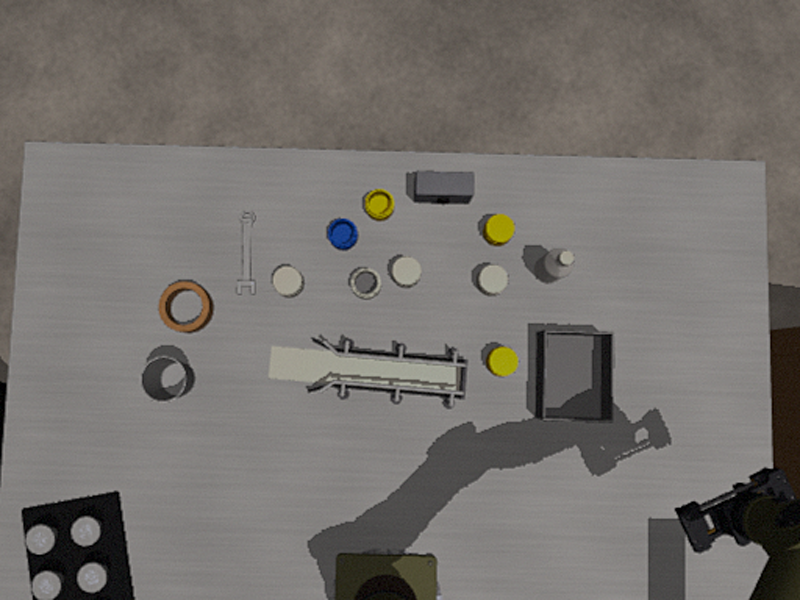

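View pics/scene0b.png

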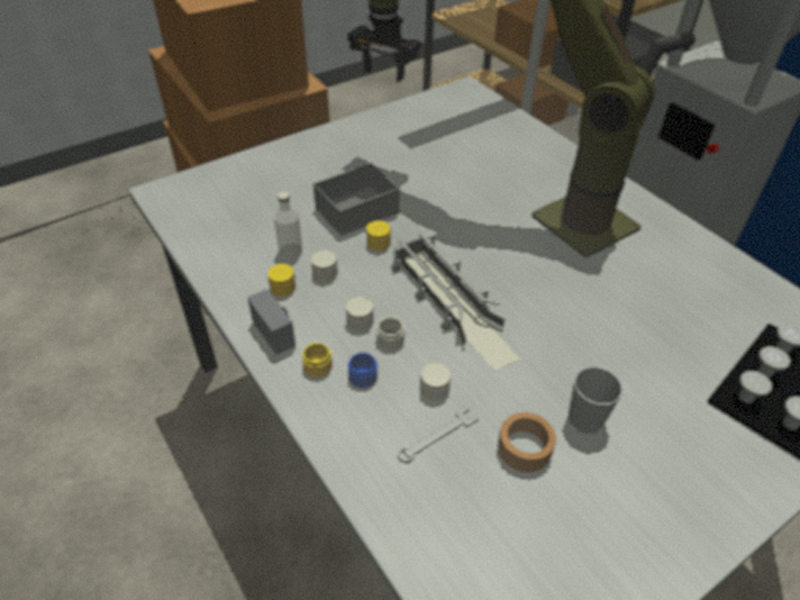

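The top view (800x600 scale) shows lidded white jars at (287,280), (405,270) and (491,279), and one open white jar at (365,282). The lane has its stop at (463,375) and its mouth at about (325,365), and the box is at (573,375). The bottle is at (560,260), the tape, beaker and spanner are on the left, and the yellow and blue jars are decoys. Next I'll measure positions.

```bash
cat > m.py <<'E'
from h import *
def jars(s,show=True):
    hsv=cv2.cvtColor(s['img'],cv2.COLOR_RGB2HSV); out=[]
    m=((hsv[...,2]>150)&(s['img'][...,0].astype(int)-s['img'][...,2]>8)).astype(np.uint8)
    n,l,st,c=cv2.connectedComponentsWithStats(m)
    for i in range(1,n):
        if st[i,4]>60: out.append((np.round(c[i],1),st[i],np.round(pt(s,c[i][0],c[i][1],.05),4)))
    return out,m
E
python3 - <<'E'
from m import *; import pickle
S=pickle.load(open('s0.pkl','rb'))
for n in S:
    o,m=jars(S[n]); print(n); [print(x[0],x[1],x[2]) for x in o]
s=S['top']; print(s['img'][179,314],s['img'][178,183],s['img'][180,235],s['img'][300,300])
a=cv2.resize(s['img'][195:280,155:405,::-1],None,fx=3.2,fy=3.2,interpolation=cv2.INTER_CUBIC); cv2.imwrite('pics/lane.png',a)
E
```

```text
top
[241.4 130.4] [235 125  13  13 103] [0.8213 0.0389 0.05  ]
[319.9 145.4] [312 137  17  18 238] [ 0.7792 -0.2163  0.05  ]
[259.9 172.8] [252 165  18  17 240] [ 0.6846 -0.0244  0.05  ]
[183.3 179.1] [175 171  18  17 237] [0.6575 0.2207 0.05  ]
[315.6 178. ] [307 170  18  17 235] [ 0.6723 -0.2035  0.05  ]
[221.8 234.5] [ 172  222  120   24 1578] [0.4839 0.0919 0.05  ]
[322.2 231. ] [314 222  18  19 254] [ 0.5033 -0.2267  0.05  ]
scene
[131.2   2.4] [114   0  44   8 200] [ 0.319  -1.7259  0.05  ]
[294.4   5.3] [282   2  23   7  73] [-0.4881 -1.163   0.05  ]
[299.5  49.3] [287  45  21   9  63] [-0.1688 -0.7126  0.05  ]
[200.8  54.2] [197  49  10  11  62] [ 0.2812 -0.9419  0.05  ]
[242.3 145.7] [234 141  17  10 129] [ 0.5012 -0.225   0.05  ]
[206.6 164.5] [198 158  19  13 170] [ 0.6703 -0.2062  0.05  ]
[266.2 170.4] [261 166  12  11  62] [ 0.5059 -0.059   0.05  ]
[178.8 173.8] [170 169  20  11 177] [ 0.7779 -0.2181  0.05  ]
[280.3 176.2] [273 168  15  16  62] [ 0.4815 -0.0064  0.05  ]
[307.2 214.7] [271 177  63  63 864] [0.5178 0.1906 0.05  ]
[296.2 193.5] [288 185  17  18  66] [0.4877 0.0936 0.05  ]
[229.9 194.9] [219 188  23  14 214] [ 0.6813 -0.0269  0.05  ]
[201.6 224.3] [190 215  27  23 122] [0.8264 0.0338 0.05  ]
[278.5 238.8] [267 231  23  16 263] [0.6561 0.2186 0.05  ]
[338.1 277.3] [319 261  40  32 444] [0.5966 0.4284 0.05  ]
[ 66.9 286.7] [ 54 274  27  28 265] [1.2542 0.0242 0.05  ]
[163 160 148] [160 155 143] [96 93 95] [77 76 74]
```

View pics/lane.png

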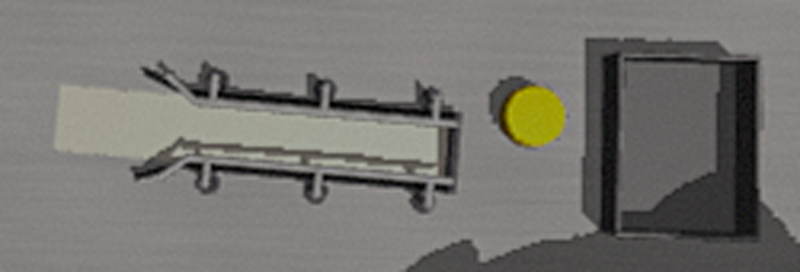

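Run:
```python
from m import *; import pickle
S=pickle.load(open('s0.pkl','rb')); s=S['top']
c=lambda x,y,z:pt(s,155+(x+.5)/3.2-.5,195+(y+.5)/3.2-.5,z)
# rods: bright ridges per column in upscaled gray
g=cv2.resize(s['img'][195:280,155:405],None,fx=3.2,fy=3.2,interpolation=cv2.INTER_CUBIC).astype(float).mean(2)
for nm,(x0,y0,x1,y1) in {'up':(205,104,430,123),'lo':(205,159,430,182)}.items():
    print(nm,np.round(c(x0,y0,.06),4),np.round(c(x1,y1,.06),4))
a=c(205,104,.06)+c(205,159,.06); b=c(430,123,.06)+c(430,182,.06); d=(a-b)[:2]; print('center',a/2,b/2,'ang',np.degrees(np.arctan2(-d[0],d[1])))
print('strip end',c(58,85,0),c(53,150,0),'stop strip end',c(438,125,0),c(438,170,0),'stop top inner?',c(443,125,.04),c(441,180,.04))
st=[c(150,95,0),c(62,85,0)]; print('strip edges',st, c(135,157,0))
print('box top',[np.round(c(x,y,.08)[:2],3) for x,y in((622,57),(760,57),(757,238),(615,233))])
# scene: strip far corner
for p in((.5,.0,0),):print(proj(S['scene'],p))
```

```text
up [0.5065 0.1019 0.06  ] [ 0.4936 -0.1204  0.06  ]
lo [0.4526 0.1001 0.06  ] [ 0.4359 -0.1214  0.06  ]
center [0.47955148 0.10100643 0.06      ] [ 0.46474536 -0.12091616  0.06      ] ang -3.816974878436563
strip end [0.52360455 0.25610527 0.        ] [0.45724195 0.25847884 0.        ] stop strip end [ 0.49292904 -0.13415944  0.        ] [ 0.44712215 -0.13495026  0.        ] stop top inner? [ 0.49235432 -0.13526876  0.04      ] [ 0.43774591 -0.13420182  0.04      ]
strip edges [array([0.51585299, 0.16158366, 0.        ]), array([0.52371231, 0.25201338, 0.        ])] [0.45230769 0.17464373 0.        ]
box top [array([ 0.563, -0.305]), array([ 0.566, -0.441]), array([ 0.391, -0.437]), array([ 0.392, -0.3  ])]
[276.47446618 189.10183312]
```

```bash
cat > go.py <<'E'
from h import *; import sys
# usage: go.py x y z yawdeg(tool x) ; prints shift/turn numbers in current tool axes
L0=np.array([.4635,-.137]); A=np.radians(3.85); LX=np.array([np.cos(A),-np.sin(A)]); LY=np.array([np.sin(A),np.cos(A)])
def go(x,y,z,yaw,q=False):
    st=r.get_state(); T=R.from_quat(st['eef_rot']); p=st['tool_pos']
    t=np.radians(yaw); G=R.from_matrix(np.array([[np.cos(t),np.sin(t),0],[np.sin(t),-np.cos(t),0],[0,0,-1]]))
    s=T.inv().apply(np.array([x,y,z])-p)/.15; w=(T.inv()*G).as_rotvec()/(np.pi/2)
    print('to',np.round([x,y,z,yaw],3),'shift',np.round(s,3),'turn',np.round(w,3))
def now():
    st=r.get_state(); m=R.from_quat(st['eef_rot']).as_matrix(); p=st['tool_pos']; d=p[:2]-L0
    print('t',round(float(st['clock']),2),'p',np.round(p,4),'yaw',round(float(np.degrees(np.arctan2(m[1,0],m[0,0]))),2),'lane',np.round([d@LX,d@LY],4),'F',np.round(st['contact_force'],1),'op',round(st['opening']*.088,4),'ff',round(float(st['finger_force']),1),'q7',round(float(st['q'][6]),2))
if __name__=='__main__':
    now()
    a=list(map(float,sys.argv[1:]))
    for i in range(0,len(a),4): go(*a[i:i+4])
E
python3 - <<'E'
from m import *; import pickle
s=pickle.load(open('s0.pkl','rb'))['top']; g=s['img'].astype(float).mean(2)
u0,v0=233,181; print(s['img'][168:194,220:248].mean(2).astype(int))
E
python3 -m pendant '[1,0.5,-0.3,0,0,0,-0.45, 1,0.7,-0.45,0,0,0,-0.911, 1,1,-0.65,0,0,0,-0.911, 1,1,-0.65,0,0,0,-0.911, 1,1,-0.65,0,0,0,-0.911, 1,1,-0.65,0,0,0,-0.911, 1,1,-0.65,0,0,0,-0.911, 1,1,-0.65,0,0,0,-0.911, 1,1,-0.65,0,0,0,-0.911, 1,1,-0.65,0,0,0,-0.911, 1,1,-0.65,0,0,0,-0.911, 1,1,-0.65,0,0,0,-0.911]' 10; python3 go.py 0.657 0.06 0.2 107
```

```text
[[127 124 128 130 125 130 128 126 126 129 128 126 129 129 127 131 129 126
  127 129 129 126 131 130 128 129 132 130]
 [129 131 128 125 127 128 129 126 132 130 132 133 131 132 131 129 127 130
  129 130 128 127 129 131 129 129 132 116]
 [129 130 127 129 129 129 128 130 128 117 118 115 119 115 120 124 130 128
  129 129 130 128 129 131 130 131 132 120]
 [131 130 131 130 133 130 129 119 103  62  75  86  94  80  85 115 139 128
  129 125 129 128 129 127 128 126 131 117]
 [126 128 130 129 130 131 101  61  70  88 117 147 149 123 121 137 155 148
  143 133 128 129 128 129 129 132 132 118]
 [128 128 125 130 127 103  63  65  93 128 139 135  98  96  89 101 131 151
  154 150 140 129 125 131 127 128 128 125]
 [129 128 133 130 107  63  78 101 113 118  81  47  56  66  64  55  44  59
  104 141 162 144 125 128 131 128 131 131]
 [132 132 136 113  59  71 111 146 132  86  61  73  85  97 100  95  76  62
   53 100 158 156 141 131 131 132 135 123]
 [134 131 138 118  67  92 125 123  83  64  89  98  96  94  97  94  98  99
   80  51 107 146 154 132 129 128 131 135]
 [132 132 131 104  78 104 119 106  59  83  97  
[... 1596 characters left out ...]
 132 129 134 133 136 134 132 133 135 130 110  97  84  84  87  93 111
  137 136 132 129 130 130 130 129 129 129]
 [132 133 134 134 134 131 130 131 132 131 134 135 137 140 133 137 135 134
  132 131 130 129 126 131 129 130 128 130]
 [131 134 130 133 132 135 130 133 134 128 133 132 130 130 132 133 134 131
  132 131 130 131 133 131 130 129 131 128]]
clock: 1.3
tool_pos: [0.3564, -0.4166, 0.2385]
eef_rot: [0.598, 0.801, 0.0, -0.0]
contact_force: [0.4, 0.3, -1.0]
opening: 1.001
finger_force: 0.0
t 1.3 p [ 0.3564 -0.4166  0.2385] yaw 106.55 lane [-0.0881 -0.2862] F [ 0.4  0.3 -1. ] op 0.0881 ff 0.0 q7 0.61
to [6.57e-01 6.00e-02 2.00e-01 1.07e+02] shift [2.475 2.826 0.257] turn [-0.    -0.    -0.005]
```

```bash
python3 -m pendant '[1,0.3,0.35,0,0,0,0, 1,0.55,0.63,0,0,0,0, 1,0.82,0.94,0,0,0,0, 1,0.82,0.94,0,0,0,0]'; python3 -m pendant '[1,0.27,0.31,0,0,0,0, 1,0.55,0.63,0,0,0,0, 1,0.82,0.94,0,0,0,0, 1,0.82,0.94,0,0,0,0]'; python3 -m pendant '[1,0.27,0.31,0,0,0,0, 1,0.55,0.63,0,0,0,0, 1,0.75,0.85,0,0,0,0, 1,0.75,0.85,0,0,0,0, 1,0.75,0.85,0,0,0,0]'
python3 - <<'E'
from go import *; import pickle
s=pickle.load(open('s0.pkl','rb'))['top']; o=pt(s,233.5,180.5,.045); print(o)
now(); go(o[0],o[1],.2,107); go(o[0],o[1],.02,107)
w=snap('wrist','w1.png'); print(proj(w,o),np.round(w['cam_to_world'],3))
E
```

```text
clock: 1.7
tool_pos: [0.4581, -0.2551, 0.2391]
eef_rot: [0.597, 0.802, 0.001, 0.0]
contact_force: [0.6, -0.6, 0.5]
opening: 1.005
finger_force: 0.0
clock: 2.1
tool_pos: [0.5577, -0.0963, 0.239]
eef_rot: [0.597, 0.803, 0.001, 0.0]
contact_force: [-0.2, 0.0, 0.2]
opening: 1.002
finger_force: 0.0
clock: 2.6
tool_pos: [0.6467, 0.0496, 0.2386]
eef_rot: [0.595, 0.804, 0.002, -0.001]
contact_force: [0.2, -0.1, -0.2]
opening: 1.001
finger_force: 0.0
[0.65785658 0.05991176 0.045     ]
t 2.6 p [0.6467 0.0496 0.2386] yaw 106.94 lane [0.1703 0.1984] F [ 0.2 -0.1 -0.2] op 0.088 ff 0.0 q7 -0.21
to [6.58e-01 6.00e-02 2.00e-01 1.07e+02] shift [0.044 0.091 0.257] turn [ 0.001 -0.002 -0.001]
to [6.58e-01 6.00e-02 2.00e-02 1.07e+02] shift [0.04  0.088 1.457] turn [ 0.001 -0.002 -0.001]
[268.10386333 162.40557318] [[ 0.956 -0.277 -0.091  0.623]
 [ 0.292  0.91   0.293  0.126]
 [ 0.001 -0.307  0.952  0.385]
 [ 0.     0.     0.     1.   ]]
```

View pics/w1.png

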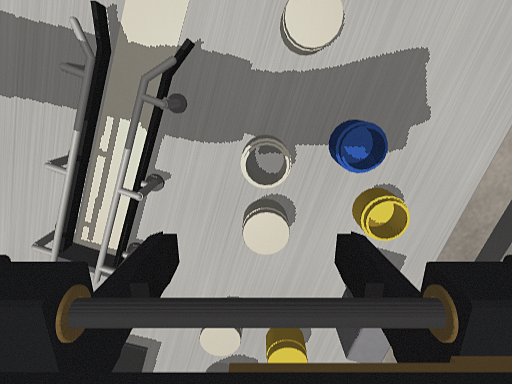

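The wrist view shows the open jar at (266,160), against a projected (268,162), so the position is confirmed. I'll descend and grip.

```bash
python3 -m pendant '[1,0.04,0.09,0.3,0,0,0, 1,0.04,0.09,0.6,0,0,0, 1,0.04,0.09,0.9,0,0,0, 1,0.04,0.09,1,0,0,0, 1,0.04,0.09,1,0,0,0]'; python3 -m pendant '[1,0,0,0.2,0,0,0, 1,0,0,0.4,0,0,0, 1,0,0,0.53,0,0,0, 1,0,0,0.53,0,0,0, 0,0,0,0.53,0,0,0, 0,0,0,0.53,0,0,0, 0,0,0,0.53,0,0,0, 0,0,0,0.53,0,0,0, 0,0,0,0.53,0,0,0, 0,0,0,0.53,0,0,0, 0,0,0,0.53,0,0,0, 0,0,0,0.53,0,0,0]' 10; python3 go.py
```

```text
clock: 3.15
tool_pos: [0.6554, 0.0514, 0.0868]
eef_rot: [0.598, 0.802, -0.002, -0.001]
contact_force: [0.1, 0.1, 0.8]
opening: 1.003
finger_force: 0.0
clock: 4.35
tool_pos: [0.6581, 0.054, 0.0105]
eef_rot: [0.597, 0.802, 0.001, 0.001]
contact_force: [-0.7, -0.2, 6.7]
opening: 0.701
finger_force: 10.0
t 4.35 p [0.6581 0.054  0.0105] yaw 106.67 lane [0.1813 0.2036] F [-0.7 -0.2  6.7] op 0.0617 ff 10.0 q7 -0.35
```

```bash
python3 -m pendant '[0,0,0,-0.3,0,0,0, 0,0,0,-0.6,0,0,0, 0,0,0,-0.9,0,0,0, 0,0,0,-0.9,0,0,0]'; python3 -m pendant '[0,-0.25,-0.2,0,0,0,0, 0,-0.5,-0.4,0,0,0,0, 0,-0.79,-0.65,0,0,0,0, 0,-0.79,-0.65,0,0,0,0]';  python3 -m pendant '[0,-0.25,-0.2,0,0,0,0, 0,-0.5,-0.4,0,0,0,0, 0,-0.79,-0.65,0,0,0,0, 0,-0.79,-0.65,0,0,0,0]';  python3 -m pendant '[0,-0.25,-0.2,0,0,0,0, 0,-0.5,-0.4,0,0,0,0, 0,-0.79,-0.65,0,0,0,0, 0,-0.79,-0.65,0,0,0,0, 0,-0.79,-0.65,0,0,0,0]'; python3 go.py .478 -.371 .02 106.7
```

```text
clock: 4.75
tool_pos: [0.6615, 0.0553, 0.1512]
eef_rot: [0.597, 0.802, 0.005, 0.004]
contact_force: [0.7, -0.1, -0.0]
opening: 0.703
finger_force: 10.0
clock: 5.15
tool_pos: [0.5938, -0.097, 0.1429]
eef_rot: [0.601, 0.799, -0.005, -0.0]
contact_force: [0.6, -0.1, -1.3]
opening: 0.705
finger_force: 10.0
clock: 5.55
tool_pos: [0.5338, -0.2376, 0.1429]
eef_rot: [0.601, 0.799, -0.004, -0.001]
contact_force: [-0.6, -0.1, -0.2]
opening: 0.701
finger_force: 10.0
clock: 6.05
tool_pos: [0.4777, -0.3725, 0.1435]
eef_rot: [0.599, 0.801, -0.0, -0.0]
contact_force: [0.2, 0.3, -0.1]
opening: 0.699
finger_force: 10.0
t 6.05 p [ 0.4777 -0.3725  0.1435] yaw 106.41 lane [ 0.03  -0.234] F [ 0.2  0.3 -0.1] op 0.0615 ff 10.0 q7 0.35
to [ 4.780e-01 -3.710e-01  2.000e-02  1.067e+02] shift [0.009 0.006 0.823] turn [-0.001 -0.    -0.003]
```

```bash
python3 -m pendant '[0,0,0,0.3,0,0,0, 0,0,0,0.6,0,0,0, 0,0,0,0.8,0,0,0, 0,0,0,0.8,0,0,0, 1,0,0,0.8,0,0,0, 1,0,0,0.8,0,0,0, 1,0,0,0.8,0,0,0, 1,0,0,0.6,0,0,0, 1,0,0,0.3,0,0,0, 1,0,0,-0.1,0,0,0, 1,0,0,-0.2,0,0,0]'
python3 - <<'E'
from go import *; from m import jars
now(); s=snap('top','t1.png'); o,m=jars(s)
for x in o: print(x[0],x[1][4],x[2])
go(.6715,-.2047,.17,106.5); 
cv2.imwrite('pics/t1b.png',cv2.resize(s['img'][100:290,60:400,::-1],None,fx=2.3,fy=2.3,interpolation=cv2.INTER_CUBIC))
E
```

```text
clock: 7.15
tool_pos: [0.4812, -0.3713, 0.1799]
eef_rot: [0.597, 0.802, 0.001, 0.004]
contact_force: [1.1, -0.7, 0.8]
opening: 1.002
finger_force: 0.0
t 7.15 p [ 0.4812 -0.3713  0.1799] yaw 106.66 lane [ 0.0334 -0.2326] F [ 1.1 -0.7  0.8] op 0.0882 ff 0.0 q7 0.38
[241.5 130.7] 111 [0.8203 0.0385 0.05  ]
[320.2 145.4] 249 [ 0.7793 -0.2171  0.05  ]
[260.1 172.8] 247 [ 0.6844 -0.0248  0.05  ]
[183.2 179.1] 246 [0.6575 0.2209 0.05  ]
[315.6 178. ] 247 [ 0.6725 -0.2037  0.05  ]
[220.2 234.3] 1590 [0.4843 0.0968 0.05  ]
to [  0.672  -0.205   0.17  106.5  ] shift [0.709 1.525 0.091] turn [0.005 0.006 0.002]
```

View pics/t1b.png

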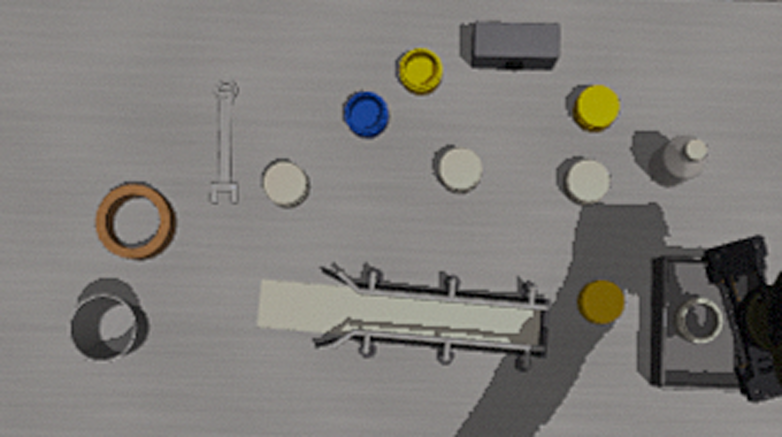

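The open jar lies in the box at (698,320), and the other jars are where they were. Next is jar C, on the right.

```bash
python3 -m pendant '[1,0.13,0.28,0,0,0,0, 1,0.26,0.56,0,0,0,0, 1,0.355,0.76,0,0,0,0, 1,0.355,0.76,0,0,0,0]'; python3 -m pendant '[1,0.13,0.28,0,0,0,0, 1,0.26,0.56,0,0,0,0, 1,0.355,0.765,0,0,0,0, 1,0.355,0.765,0,0,0,0, 1,0.355,0.765,0,0,0,0, 1,0.355,0.765,0,0,0,0]'; python3 go.py .6715 -.2047 .008 106.5
```

```text
clock: 7.6
tool_pos: [0.578, -0.2803, 0.1761]
eef_rot: [0.594, 0.805, 0.003, 0.002]
contact_force: [0.3, -0.2, -0.0]
opening: 1.001
finger_force: 0.0
clock: 8.2
tool_pos: [0.6663, -0.2055, 0.1744]
eef_rot: [0.598, 0.801, -0.001, 0.0]
contact_force: [-0.1, -0.3, -0.2]
opening: 1.003
finger_force: 0.0
t 8.2 p [ 0.6663 -0.2055  0.1744] yaw 106.54 lane [ 0.2069 -0.0548] F [-0.1 -0.3 -0.2] op 0.0883 ff 0.0 q7 0.13
to [ 6.720e-01 -2.050e-01  8.000e-03  1.065e+02] shift [-0.003  0.037  1.109] turn [-0.001  0.001  0.   ]
```

```bash
python3 -m pendant '[1,0,0.04,0.3,0,0,0, 1,0,0.04,0.6,0,0,0, 1,0,0.04,0.9,0,0,0, 1,0,0.04,1,0,0,0, 1,0,0.04,1,0,0,0]'; python3 -m pendant '[1,0,0,0.09,0,0,0, 1,0,0,0.09,0,0,0, 0,0,0,0.09,0,0,0, 0,0,0,0.09,0,0,0, 0,0,0,0.09,0,0,0, 0,0,0,0.09,0,0,0, 0,0,0,0.09,0,0,0, 0,0,0,0.09,0,0,0]' 15; python3 go.py .6715 -.2047 .008 106.5
```

```text
clock: 8.7
tool_pos: [0.6709, -0.2027, 0.0222]
eef_rot: [0.598, 0.802, -0.002, -0.002]
contact_force: [0.1, -0.3, 1.0]
opening: 1.004
finger_force: 0.0
clock: 9.5
tool_pos: [0.6731, -0.2017, 0.0114]
eef_rot: [0.597, 0.802, -0.001, 0.0]
contact_force: [-3.0, -0.9, 4.8]
opening: 0.696
finger_force: 15.0
t 9.5 p [ 0.6731 -0.2017  0.0114] yaw 106.66 lane [ 0.2135 -0.0505] F [-3.  -0.9  4.8] op 0.0613 ff 15.0 q7 0.05
to [ 6.720e-01 -2.050e-01  8.000e-03  1.065e+02] shift [-0.016 -0.016  0.023] turn [-0.     0.     0.002]
```

```bash
python3 -m pendant '[0,0,0,-0.3,0,0,0, 0,0,0,-0.6,0,0,-0.05, 0,0.3,-0.04,-0.7,0,0,-0.15, 0,0.6,-0.08,-0.7,0,0,-0.24, 0,0.9,-0.13,-0.7,0,0,-0.33, 0,0.9,-0.13,-0.7,0,0,-0.42, 0,0.9,-0.13,-0.7,0,0,-0.51, 0,0.9,-0.13,-0.7,0,0,-0.6, 0,0.9,-0.13,-0.7,0,0,-0.69, 0,0.9,-0.13,-0.7,0,0,-0.772, 0,0.9,-0.13,-0.7,0,0,-0.772]'; python3 go.py .4863 .2022 .117 176.15
```

```text
clock: 10.6
tool_pos: [0.616, -0.0774, 0.1153]
eef_rot: [0.034, 0.999, 0.001, 0.0]
contact_force: [0.3, 0.7, -2.5]
opening: 0.697
finger_force: 15.0
t 10.6 p [ 0.616  -0.0774  0.1153] yaw 176.16 lane [0.1482 0.0697] F [ 0.3  0.7 -2.5] op 0.0613 ff 15.0 q7 0.84
to [4.8600e-01 2.0200e-01 1.1700e-01 1.7615e+02] shift [ 0.988  1.802 -0.009] turn [0.001 0.    0.   ]
```

```bash
python3 -m pendant '[0,0.16,0.3,0,0,0,0, 0,0.33,0.6,0,0,0,0, 0,0.494,0.9,0,0,0,0, 0,0.494,0.9,0,0,0,0]'; python3 -m pendant '[0,0.16,0.3,0,0,0,0, 0,0.33,0.6,0,0,0,0, 0,0.494,0.9,0,0,0,0, 0,0.494,0.9,0,0,0,0, 0,0.494,0.9,0,0,0,0, 0,0.494,0.9,0,0,0,0]'
python3 - <<'E'
from go import *
now(); go(.4863,.2022,.012,176.15)
W=lambda x,y,z: np.r_[L0+LX*x+LY*y,z]
w=snap('wrist','w2.png'); im=w['img'][:,:,::-1].copy()
for x,y,z in((28,255,60),(-28,255,60),(34,270,30),(-34,270,30),(0,312,0),(0,400,0),(28,10,60),(-28,10,60)):
    p=proj(w,W(x/1e3,y/1e3,z/1e3)); print((x,y,z),p.round()); cv2.circle(im,tuple(int(v) for v in p),3,(0,0,255),-1)
cv2.imwrite('pics/w2b.png',im)
E
```

```text
clock: 11.0
tool_pos: [0.5483, 0.0711, 0.117]
eef_rot: [0.029, 1.0, 0.004, -0.0]
contact_force: [-0.3, -0.2, -1.6]
opening: 0.697
finger_force: 15.0
clock: 11.6
tool_pos: [0.487, 0.2001, 0.1154]
eef_rot: [0.035, 0.999, -0.001, 0.0]
contact_force: [1.1, -0.6, -0.7]
opening: 0.7
finger_force: 15.0
t 11.6 p [0.487  0.2001 0.1154] yaw 175.96 lane [0.0008 0.3379] F [ 1.1 -0.6 -0.7] op 0.0616 ff 15.0 q7 0.16
to [4.8600e-01 2.0200e-01 1.2000e-02 1.7615e+02] shift [0.006 0.015 0.689] turn [-0.001  0.    -0.002]
(28, 255, 60) [150. 244.]
(-28, 255, 60) [140. 174.]
(34, 270, 30) [180. 234.]
(-34, 270, 30) [172. 157.]
(0, 312, 0) [229. 187.]
(0, 400, 0) [324. 186.]
(28, 10, 60) [-168.  245.]
(-28, 10, 60) [-203.  174.]
```

View pics/w2b.png

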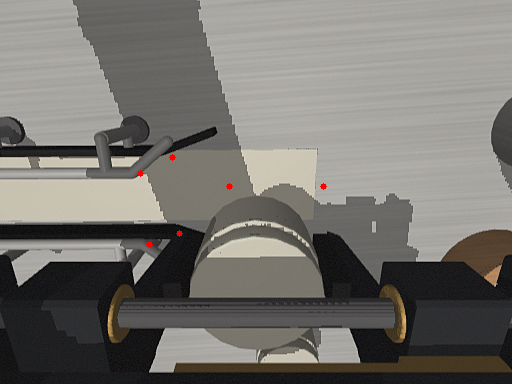

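Rods and rails line up with the projected points: the bend is at (140,174) and (150,244). I'll lower the jar and slide it in.

```bash
python3 -m pendant '[0,0,0.01,0.3,0,0,0, 0,0,0.01,0.55,0,0,0, 0,0,0.01,0.68,0,0,0, 0,0,0.01,0.68,0,0,0, 0,0,0.01,0.68,0,0,0]'; python3 go.py .4863 .2022 .0125 176.15; python3 -m pendant '[0,0,-0.1,0,0,0,0, 0,0,-0.2,0,0,0,0, 0,0,-0.3,0,0,0,0, 0,0,-0.4,0,0,0,0, 0,0,-0.5,0,0,0,0, 0,0,-0.59,0,0,0,0, 0,0,-0.59,0,0,0,0]'; python3 go.py
```

```text
clock: 12.15
tool_pos: [0.4869, 0.2022, 0.0139]
eef_rot: [0.035, 0.999, -0.0, 0.0]
contact_force: [-0.5, 0.3, -0.5]
opening: 0.694
finger_force: 15.0
t 12.15 p [0.4869 0.2022 0.0139] yaw 176.0 lane [0.0006 0.34  ] F [-0.5  0.3 -0.5] op 0.0611 ff 15.0 q7 -0.04
to [4.8600e-01 2.0200e-01 1.2000e-02 1.7615e+02] shift [ 0.004 -0.     0.009] turn [-0.     0.    -0.002]
clock: 12.85
tool_pos: [0.4795, 0.1113, 0.0134]
eef_rot: [0.035, 0.999, -0.002, -0.001]
contact_force: [-1.8, -1.4, -1.5]
opening: 0.701
finger_force: 15.0
t 12.85 p [0.4795 0.1113 0.0134] yaw 175.98 lane [-0.0007  0.2488] F [-1.8 -1.4 -1.5] op 0.0617 ff 15.0 q7 -0.02
```

```bash
python3 -m pendant '[0,0,-0.15,0,0,0,0, 0,0,-0.3,0,0,0,0, 0,0,-0.45,0,0,0,0, 0,0,-0.6,0,0,0,0, 0,0,-0.7,0,0,0,0, 0,0,-0.8,0,0,0,0, 0,0,-0.8,0.012,0,0,0, 0,0,-0.8,0.012,0,0,0]'; python3 go.py;  python3 -m pendant '[1,0,0,0,0,0,0, 1,0,0,0,0,0,0, 1,0,0,0,0,0,0, 1,0,0,-0.2,0,0,0, 1,0,0,-0.4,0,0,0, 1,0,0,-0.6,0,0,0, 0,0,0,-0.6,0,0,0, 0,0,0.3,-0.6,0,0,0, 0,0,0.45,-0.6,0,0,0, 0,0,0.45,-0.6,0,0,0, 0,0,0.45,-0.6,0,0,0]'
python3 - <<'E'
from go import *
now(); W=L0+LY*.195; go(W[0],W[1],.025,176.15)
snap('wrist','w3.png')
E
```

```text
clock: 13.65
tool_pos: [0.472, -0.0053, 0.0117]
eef_rot: [0.034, 0.999, -0.001, -0.0]
contact_force: [-2.5, -1.6, -1.5]
opening: 0.699
finger_force: 15.0
t 13.65 p [ 0.472  -0.0053  0.0117] yaw 176.09 lane [-0.0004  0.132 ] F [-2.5 -1.6 -1.5] op 0.0615 ff 15.0 q7 0.09
clock: 14.75
tool_pos: [0.4766, 0.0626, 0.1014]
eef_rot: [0.033, 0.999, -0.001, -0.0]
contact_force: [0.1, -0.9, -0.8]
opening: 0.567
finger_force: 0.0
t 14.75 p [0.4766 0.0626 0.1014] yaw 176.23 lane [-0.0004  0.2   ] F [ 0.1 -0.9 -0.8] op 0.0499 ff 0.0 q7 0.32
to [4.7700e-01 5.8000e-02 2.5000e-02 1.7615e+02] shift [-0.003 -0.033  0.509] turn [-0.001 -0.     0.001]
```

View pics/w3.png

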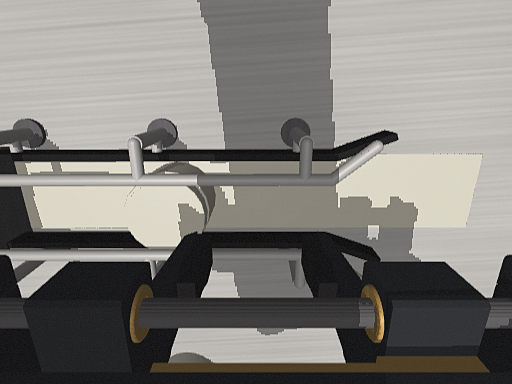

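The jar at (165,205) stands upright in the lane under the rods. Now I'll shut the fingers, go down behind it and push.

```bash
python3 -m pendant '[0,0,0,0,0,0,0, 0,0,0,0,0,0,0, 0,0,0,0,0,0,0, 0,0,0,0,0,0,0, 0,0,0,0.25,0,0,0, 0,0,0,0.5,0,0,0, 0,0,0,0.5,0,0,0]'; python3 -m pendant '[0,0,-0.1,0,0,0,0, 0,0,-0.2,0,0,0,0, 0,0,-0.3,0,0,0,0, 0,0,-0.4,0,0,0,0, 0,0,-0.5,0,0,0,0, 0,0,-0.6,0,0,0,0, 0,0,-0.7,0,0,0,0, 0,0,-0.7,0,0,0,0]'; python3 go.py; python3 -m pendant '[0,0,-0.03,0,0,0,0, 0,0,-0.06,0,0,0,0, 0,0,-0.09,0,0,0,0, 0,0,-0.09,0,0,0,0]'; python3 go.py
```

```text
clock: 15.5
tool_pos: [0.4748, 0.0618, 0.0241]
eef_rot: [0.033, 0.999, -0.001, -0.003]
contact_force: [-0.5, 0.1, 0.7]
opening: 0.006
finger_force: 0.0
clock: 16.3
tool_pos: [0.4693, -0.0458, 0.0271]
eef_rot: [0.036, 0.999, -0.001, -0.0]
contact_force: [0.1, -0.5, 0.7]
opening: 0.006
finger_force: 0.0
t 16.3 p [ 0.4693 -0.0458  0.0271] yaw 175.89 lane [-0.0003  0.0914] F [ 0.1 -0.5  0.7] op 0.0006 ff 0.0 q7 0.27
clock: 16.7
tool_pos: [0.4689, -0.056, 0.0269]
eef_rot: [0.034, 0.999, -0.0, 0.0]
contact_force: [0.3, 0.2, -0.1]
opening: 0.005
finger_force: 0.1
t 16.7 p [ 0.4689 -0.056   0.0269] yaw 176.13 lane [-0.0001  0.0812] F [ 0.3  0.2 -0.1] op 0.0004 ff 0.1 q7 0.3
```

```bash
python3 -m pendant '[0,0,-0.03,0,0,0,0, 0,0,-0.05,0,0,0,0, 0,0,-0.05,0,0,0,0]' | grep -E 'pos|force'; python3 go.py
python3 - <<'E'
from h import *
snap('wrist','w4.png')
E
```

```text
tool_pos: [0.4682, -0.0638, 0.0268]
contact_force: [0.5, 1.2, 0.4]
finger_force: 0.0
t 17.0 p [ 0.4682 -0.0638  0.0268] yaw 176.1 lane [-0.0002  0.0733] F [0.5 1.2 0.4] op 0.0002 ff 0.0 q7 0.32
```

View pics/w4.png

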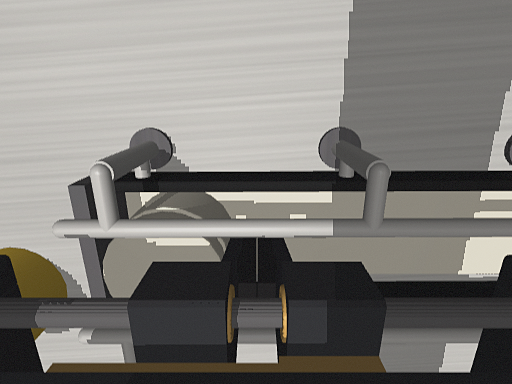

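The jar at (165,245) is about against the stop, and later pushes will firm it up. I'll lift out and go to jar B.

```bash
python3 -m pendant '[0,0,0,-0.3,0,0,0, 0,0,0,-0.6,0,0,0, 1,0,0,-0.9,0,0,0, 1,0,0,-0.9,0,0,0]' | grep pos
python3 - <<'E'
from go import *; from m import jars
now(); s=snap('top','t2.png'); o,m=jars(s)
for x in o: print(x[0],x[1][4],x[2])
go(.684,-.0255,.16,176.15)
E
```

```text
tool_pos: [0.4709, -0.0629, 0.1663]
t 17.45 p [ 0.4709 -0.0629  0.1663] yaw 176.1 lane [0.0025 0.0745] F [ 0.5 -0.1 -0.2] op 0.0145 ff 0.0 q7 0.73
[241.4 130.8] 115 [0.8201 0.0388 0.05  ]
[320.2 145.3] 253 [ 0.7796 -0.2172  0.05  ]
[260.2 172.8] 253 [ 0.6845 -0.0251  0.05  ]
[183.3 179.1] 249 [0.6575 0.2207 0.05  ]
[197.9 232.7] 1025 [0.4874 0.1679 0.05  ]
[322.4 231. ] 272 [ 0.5034 -0.2275  0.05  ]
to [ 6.8400e-01 -2.6000e-02  1.6000e-01  1.7615e+02] shift [-1.408  0.35   0.034] turn [-0.     0.003 -0.001]
```

```bash
python3 -m pendant '[1,-0.25,0.06,0,0,0,0, 1,-0.5,0.12,0,0,0,0, 1,-0.7,0.175,0,0,0,0, 1,-0.7,0.175,0,0,0,0]' | grep pos; python3 -m pendant '[1,-0.25,0.06,0,0,0,0, 1,-0.5,0.12,0,0,0,0, 1,-0.7,0.175,0,0,0,0, 1,-0.7,0.175,0,0,0,0, 1,-0.7,0.175,0,0,0,0, 1,-0.7,0.175,0,0,0,0]' | grep pos; python3 go.py .684 -.0255 .01 176.15
```

```text
tool_pos: [0.578, -0.0427, 0.1604]
tool_pos: [0.6794, -0.0255, 0.1608]
t 18.5 p [ 0.6794 -0.0255  0.1608] yaw 176.19 lane [0.208  0.1258] F [-0.7 -0.3 -0. ] op 0.0883 ff 0.0 q7 0.94
to [ 6.8400e-01 -2.6000e-02  1.0000e-02  1.7615e+02] shift [-0.034  0.004  1.005] turn [-0.001 -0.002  0.   ]
```

```bash
python3 -m pendant '[1,-0.03,0,0.3,0,0,0, 1,-0.03,0,0.6,0,0,0, 1,-0.03,0,0.9,0,0,0, 1,-0.03,0,1,0,0,0, 1,-0.03,0,1,0,0,0, 1,-0.03,0,1,0,0,0]' | grep pos; python3 -m pendant '[0,0,0,0,0,0,0, 0,0,0,0,0,0,0, 0,0,0,0,0,0,0, 0,0,0,0,0,0,0, 0,0,0,0,0,0,0, 0,0,0,-0.3,0,0,0, 0,0,0,-0.5,0,0,0, 0,0,0,-0.7,0,0,0, 0,0,0,-0.7,0,0,0]' 15;  python3 go.py .4863 .2022 .117 176.15
```

```text
tool_pos: [0.6868, -0.0248, 0.0138]
clock: 20.0
tool_pos: [0.6886, -0.024, 0.1213]
eef_rot: [0.034, 0.999, 0.001, 0.004]
contact_force: [0.6, 0.4, -1.6]
opening: 0.7
finger_force: 15.0
t 20.0 p [ 0.6886 -0.024   0.1213] yaw 176.14 lane [0.217  0.1279] F [ 0.6  0.4 -1.6] op 0.0616 ff 15.0 q7 0.92
to [4.8600e-01 2.0200e-01 1.1700e-01 1.7615e+02] shift [1.447 1.414 0.021] turn [ 0.001  0.005 -0.   ]
```

```bash
python3 -m pendant '[0,0.24,0.24,0,0,0,0, 0,0.48,0.48,0,0,0,0, 0,0.72,0.707,0,0,0,0, 0,0.72,0.707,0,0,0,0]' | grep pos; python3 -m pendant '[0,0.24,0.24,0,0,0,0, 0,0.48,0.48,0,0,0,0, 0,0.71,0.707,0,0,0,0, 0,0.71,0.707,0,0,0,0, 0,0.71,0.707,0,0,0,0, 0,0.71,0.707,0,0,0,0]' | grep pos; python3 go.py .4883 .2022 .0155 176.15
```

```text
tool_pos: [0.5788, 0.0956, 0.1164]
tool_pos: [0.4866, 0.1994, 0.1161]
t 21.0 p [0.4866 0.1994 0.1161] yaw 176.06 lane [0.0005 0.3372] F [ 0.3  0.1 -2.2] op 0.0613 ff 15.0 q7 0.25
to [4.8800e-01 2.0200e-01 1.6000e-02 1.7615e+02] shift [-0.01   0.021  0.67 ] turn [-0.001 -0.    -0.001]
```

```bash
python3 -m pendant '[0,-0.01,0.01,0.3,0,0,0, 0,-0.01,0.01,0.55,0,0,0, 0,-0.01,0.01,0.67,0,0,0, 0,-0.01,0.01,0.67,0,0,0, 0,-0.01,0.01,0.67,0,0,0]'|grep pos; python3 -m pendant '[0,0,-0.1,0,0,0,0, 0,0,-0.2,0,0,0,0, 0,0,-0.3,0,0,0,0, 0,0,-0.4,0,0,0,0, 0,0,-0.5,0,0,0,0, 0,0,-0.59,0,0,0,0, 0,0,-0.59,0,0,0,0]' | grep -E 'pos|contact'; python3 -m pendant '[0,0,-0.1,0,0,0,0, 0,0,-0.2,0,0,0,0, 0,0,-0.3,0,0,0,0, 0,0,-0.4,0,0,0,0, 0,0,-0.5,0,0,0,0, 0,0,-0.59,0,0,0,0, 0,0,-0.59,0.01,0,0,0]'| grep -E 'pos|contact'; python3 go.py
```

```text
tool_pos: [0.4884, 0.2013, 0.0163]
tool_pos: [0.4814, 0.1105, 0.0163]
contact_force: [0.3, 0.1, -1.4]
tool_pos: [0.4755, 0.0224, 0.0149]
contact_force: [0.1, -0.2, -1.5]
t 22.9 p [0.4755 0.0224 0.0149] yaw 175.93 lane [0.0013 0.1598] F [ 0.1 -0.2 -1.5] op 0.0612 ff 15.0 q7 0.16
```

```bash
python3 -m pendant '[1,0,0,0,0,0,0, 1,0,0,0,0,0,0, 1,0,0,0,0,0,0, 1,0,0,-0.2,0,0,0, 1,0,0,-0.4,0,0,0, 1,0,0,-0.6,0,0,0, 0,0,0,-0.6,0,0,0, 0,0,0.25,-0.6,0,0,0, 0,0,0.45,-0.6,0,0,0, 0,0,0.45,-0.6,0,0,0, 0,0,0.45,-0.6,0,0,0, 0,0,0.45,-0.6,0,0,0]'|grep -E 'pos|op'; python3 -m pendant '[0,0,0,0,0,0,0, 0,0,0,0,0,0,0, 0,0,0,0,0,0,0, 0,0,0,0.25,0,0,0, 0,0,0,0.5,0,0,0, 0,0,0,0.5,0,0,0]' | grep -E 'pos|op'; python3 -m pendant '[0,0.01,-0.1,0,0,0,0, 0,0.01,-0.2,0,0,0,0, 0,0.01,-0.3,0,0,0,0, 0,0.01,-0.4,0,0,0,0, 0,0.01,-0.5,0,0,0,0, 0,0.01,-0.5,0,0,0,0]' | grep -E 'pos|contact'; python3 go.py
```

```text
tool_pos: [0.4799, 0.0919, 0.1043]
opening: 0.48
tool_pos: [0.4783, 0.0919, 0.027]
opening: 0.007
tool_pos: [0.4736, 0.0144, 0.0302]
contact_force: [-1.0, -0.4, -0.4]
t 25.3 p [0.4736 0.0144 0.0302] yaw 175.89 lane [-1.000e-04  1.517e-01] F [-1.  -0.4 -0.4] op 0.0003 ff 0.0 q7 0.23
```

```bash
python3 -m pendant '[0,0,-0.03,0,0,0,0, 0,0,-0.06,0,0,0,0, 0,0,-0.09,0,0,0,0, 0,0,-0.11,0,0,0,0, 0,0,-0.11,0,0,0,0]' | grep -E 'pos|contact'; for i in 1; do python3 -m pendant '[0,0,-0.02,0,0,0,0, 0,0,-0.03,0,0,0,0, 0,0,-0.03,0,0,0,0]' | grep -E 'pos|contact'; python3 -m pendant '[0,0,-0.015,0,0,0,0, 0,0,-0.015,0,0,0,0]' | grep -E 'pos|contact'; done; python3 go.py
```

```text
tool_pos: [0.4728, 0.0017, 0.0299]
contact_force: [0.1, 0.1, 1.3]
tool_pos: [0.4724, -0.0027, 0.0299]
contact_force: [0.4, 2.3, 1.5]
tool_pos: [0.4723, -0.0048, 0.0299]
contact_force: [-0.3, 2.7, 1.2]
t 26.3 p [ 0.4723 -0.0048  0.0299] yaw 176.16 lane [-1.000e-04  1.325e-01] F [-0.3  2.7  1.2] op 0.0004 ff 1.3 q7 0.26
```

```bash
python3 -m pendant '[0,0,-0.02,0,0,0,0, 0,0,-0.02,0,0,0,0]' | grep -E 'pos|contact'; python3 -m pendant '[0,0,-0.02,0,0,0,0, 0,0,-0.02,0,0,0,0]' | grep -E 'pos|contact'; python3 -m pendant '[0,0,0.1,-0.3,0,0,0, 0,0,0.1,-0.6,0,0,0, 0.5,0,0.1,-0.9,0,0,0, 1,0,0.1,-0.9,0,0,0]' | grep pos
python3 - <<'E'
from go import *; from m import jars
now(); s=snap('top','t3.png'); o,m=jars(s)
for x in o: print(x[0],x[1][4],x[2])
go(.6575,.2207,.16,106.5);go(.6575,.2207,.16,246.5)
E
```

```text
tool_pos: [0.4722, -0.0078, 0.0299]
contact_force: [0.4, 3.3, 0.9]
tool_pos: [0.4724, -0.008, 0.0301]
contact_force: [-0.1, 7.9, 2.4]
tool_pos: [0.4749, 0.0032, 0.169]
t 27.1 p [0.4749 0.0032 0.169 ] yaw 176.02 lane [0.0019 0.1406] F [ 0.6 -0.3  0.8] op 0.0142 ff 0.0 q7 0.62
[241.4 130.8] 116 [0.8201 0.039  0.05  ]
[320.3 145.3] 256 [ 0.7794 -0.2174  0.05  ]
[183.2 179.1] 251 [0.6574 0.2209 0.05  ]
[191.6 232.7] 809 [0.4869 0.1876 0.05  ]
[322.4 230.9] 273 [ 0.5034 -0.2274  0.05  ]
[290.3 238.7] 78 [ 0.4763 -0.1256  0.05  ]
to [  0.658   0.221   0.16  106.5  ] shift [-1.12   1.537  0.046] turn [0.    0.003 0.772]
to [6.580e-01 2.210e-01 1.600e-01 2.465e+02] shift [-1.12   1.537  0.046] turn [-0.002  0.001 -0.783]
```

```bash
python3 -m pendant '[1,-0.18,0.25,0,0,0,0.09, 1,-0.36,0.5,0,0,0,0.18, 1,-0.56,0.77,0,0,0,0.27, 1,-0.56,0.77,0,0,0,0.36, 1,-0.56,0.77,0,0,0,0.444, 1,-0.56,0.77,0,0,0,0.444]' | grep pos; python3 go.py .6575 .2207 .16 136
```

```text
tool_pos: [0.5634, 0.1123, 0.1631]
t 27.75 p [0.5634 0.1123 0.1631] yaw 136.16 lane [0.0829 0.2555] F [ 0.9 -0.9  0.1] op 0.0665 ff 0.0 q7 0.04
to [  0.658   0.221   0.16  136.   ] shift [0.048 0.956 0.016] turn [-0.003  0.     0.002]
```

```bash
python3 -m pendant '[1,0.02,0.3,0,0,0,0, 1,0.03,0.6,0,0,0,0, 1,0.05,0.96,0,0,0,0, 1,0.05,0.96,0,0,0,0, 1,0.05,0.96,0,0,0,0, 1,0.05,0.96,0,0,0,0]' | grep pos; python3 go.py .6575 .2207 .012 136
```

```text
tool_pos: [0.6577, 0.2203, 0.1636]
t 28.35 p [0.6577 0.2203 0.1636] yaw 136.21 lane [0.1698 0.3695] F [ 0.6 -0.4  0.8] op 0.0881 ff 0.0 q7 0.05
to [6.58e-01 2.21e-01 1.20e-02 1.36e+02] shift [0.004 0.006 1.011] turn [-0.003  0.     0.002]
```

```bash
python3 -m pendant '[1,0,0,0.3,0,0,0, 1,0,0,0.6,0,0,0, 1,0,0,0.9,0,0,0, 1,0,0,1,0,0,0, 1,0,0,1,0,0,0, 1,0,0,1,0,0,0]' | grep pos; python3 -m pendant '[0,0,0,0,0,0,0, 0,0,0,0,0,0,0, 0,0,0,0,0,0,0, 0,0,0,0,0,0,0, 0,0,0,0,0,0,0]' 15; python3 -m pendant '[0,0,0,-0.3,0,0,0, 0,0,0,-0.5,0,0,0, 0,0,0,-0.7,0,0,-0.09, 0,0,0,-0.7,0,0,-0.18, 0,0,0,-0.7,0,0,-0.27, 0,0,0,-0.7,0,0,-0.36, 0,0,0,-0.7,0,0,-0.444, 0,0,0,-0.7,0,0,-0.444]'|grep pos;  python3 go.py .4863 .2022 .117 176.15
```

```text
tool_pos: [0.6598, 0.2227, 0.0168]
clock: 29.45
tool_pos: [0.6586, 0.2218, 0.0159]
eef_rot: [0.373, 0.928, -0.001, 0.0]
contact_force: [-3.2, -2.4, 6.3]
opening: 0.699
finger_force: 15.0
tool_pos: [0.6588, 0.2228, 0.1195]
t 30.25 p [0.6588 0.2228 0.1195] yaw 176.16 lane [0.1707 0.3721] F [ 0.3  0.4 -2.5] op 0.0612 ff 15.0 q7 0.6
to [4.8600e-01 2.0200e-01 1.1700e-01 1.7615e+02] shift [ 1.138 -0.214  0.017] turn [ 0. -0.  0.]
```

```bash
python3 -m pendant '[0,0.25,-0.05,0,0,0,0, 0,0.5,-0.1,0,0,0,0, 0,0.57,-0.1,0,0,0,0, 0,0.57,-0.1,0,0,0,0]' | grep pos; python3 -m pendant '[0,0.25,-0.05,0,0,0,0, 0,0.5,-0.1,0,0,0,0, 0,0.57,-0.11,0,0,0,0, 0,0.57,-0.11,0,0,0,0, 0,0.57,-0.11,0,0,0,0]' | grep pos; python3 go.py .4863 .2022 .018 176.15
```

```text
tool_pos: [0.5707, 0.214, 0.1202]
tool_pos: [0.4884, 0.2036, 0.1202]
t 31.15 p [0.4884 0.2036 0.1202] yaw 176.04 lane [0.002  0.3415] F [-0.5  0.6 -2.2] op 0.0615 ff 15.0 q7 0.28
to [4.8600e-01 2.0200e-01 1.8000e-02 1.7615e+02] shift [ 0.015 -0.012  0.681] turn [ 0.001  0.002 -0.001]
```

```bash
python3 -m pendant '[0,0.01,-0.01,0.3,0,0,0, 0,0.01,-0.01,0.55,0,0,0, 0,0.01,-0.01,0.68,0,0,0, 0,0.01,-0.01,0.68,0,0,0, 0,0.01,-0.01,0.68,0,0,0]'|grep pos; python3 -m pendant '[0,0,-0.1,0,0,0,0, 0,0,-0.2,0,0,0,0, 0,0,-0.3,0,0,0,0, 0,0,-0.4,0,0,0,0, 0,0,-0.5,0,0,0,0, 0,0,-0.6,0,0,0,0, 0,0,-0.7,0,0,0,0, 0,0,-0.8,0,0,0,0, 0,0,-0.8,0.01,0,0,0]' | grep -E 'pos|contact'; python3 go.py
```

```text
tool_pos: [0.4859, 0.2021, 0.0179]
tool_pos: [0.476, 0.0781, 0.0163]
contact_force: [0.2, -1.0, -2.3]
t 32.55 p [0.476  0.0781 0.0163] yaw 175.95 lane [-0.002   0.2155] F [ 0.2 -1.  -2.3] op 0.0615 ff 15.0 q7 0.13
```

```bash
python3 -m pendant '[1,0,0,0,0,0,0, 1,0,0,0,0,0,0, 1,0,0,0,0,0,0, 1,0,0,-0.2,0,0,0, 1,0,0,-0.4,0,0,0, 1,0,0,-0.6,0,0,0, 0,0,0,-0.6,0,0,0, 0,0,0.25,-0.6,0,0,0, 0,0,0.45,-0.6,0,0,0, 0,0,0.45,-0.6,0,0,0, 0,0,0.45,-0.6,0,0,0, 0,0,0.45,-0.6,0,0,0]'|grep -E 'pos|op'; python3 go.py
```

```text
tool_pos: [0.4804, 0.1478, 0.1058]
opening: 0.479
t 33.75 p [0.4804 0.1478 0.1058] yaw 176.12 lane [-0.0023  0.2853] F [ 0.5 -0.4 -0.1] op 0.0422 ff 0.0 q7 0.29
```

```bash
python3 -m pendant '[0,0,0,0,0,0,0, 0,0,0,0,0,0,0, 0,0,0,0,0,0,0, 0,0,0,0.25,0,0,0, 0,0,0,0.5,0,0,0, 0,0,0,0.5,0,0,0]' | grep -E 'pos|op'; python3 -m pendant '[0,-0.01,-0.1,0,0,0,0, 0,-0.01,-0.2,0,0,0,0, 0,-0.01,-0.3,0,0,0,0, 0,-0.01,-0.4,0,0,0,0, 0,-0.01,-0.5,0,0,0,0, 0,-0.01,-0.55,0,0,0,0, 0,-0.01,-0.55,0,0,0,0]' | grep -E 'pos|contact'; python3 -m pendant '[0,0,-0.02,0,0,0,0, 0,0,-0.04,0,0,0,0, 0,0,-0.04,0,0,0,0]' | grep -E 'pos|contact'; python3 -m pendant '[0,0,-0.02,0,0,0,0, 0,0,-0.02,0,0,0,0]' | grep -E 'pos|contact';python3 go.py
```

```text
tool_pos: [0.4788, 0.1478, 0.0284]
opening: 0.01
tool_pos: [0.477, 0.0649, 0.0317]
contact_force: [1.1, -0.8, -0.5]
tool_pos: [0.4765, 0.0611, 0.0314]
contact_force: [-0.4, 2.2, 1.7]
tool_pos: [0.4762, 0.0576, 0.0314]
contact_force: [-0.3, 2.8, 1.2]
t 35.55 p [0.4762 0.0576 0.0314] yaw 176.16 lane [-0.0004  0.195 ] F [-0.3  2.8  1.2] op 0.0004 ff 1.3 q7 0.2
```

```bash
python3 -m pendant '[0,0,-0.02,0,0,0,0, 0,0,-0.02,0,0,0,0]' | grep -E 'pos|contact'; python3 -m pendant '[0,0,-0.02,0,0,0,0, 0,0,-0.02,0,0,0,0]' | grep -E 'pos|contact';python3 -m pendant '[0,0,-0.02,0,0,0,0, 0,0,-0.02,0,0,0,0]' | grep -E 'pos|contact'; python3 go.py
```

```text
tool_pos: [0.4761, 0.0548, 0.0314]
contact_force: [0.3, 3.2, 1.5]
tool_pos: [0.4763, 0.0539, 0.0316]
contact_force: [0.2, 6.6, 2.5]
tool_pos: [0.4768, 0.0536, 0.0319]
contact_force: [1.4, 10.1, 0.8]
t 36.15 p [0.4768 0.0536 0.0319] yaw 176.36 lane [0.0005 0.1911] F [ 1.4 10.1  0.8] op 0.0006 ff 5.4 q7 0.21
```

The force has risen to 10 N, so the file is hard against the stop. I'll back off, retreat and check.

```bash
python3 -m pendant '[0,0,0.05,0,0,0,0, 0,0,0.1,-0.3,0,0,0, 0,0,0.1,-0.6,0,0,0, 0,0,0.2,-0.9,0,0,0, 0,0,0.5,-0.9,0,0,0, 0,0,0.9,-0.9,0,0,0, 0,0,0.9,-0.9,0,0,0]' | grep pos; python3 -m pendant '[0,0,0.3,0,0,0,0, 0,0,0.6,0,0,0,0, 0,0,0.9,0,0,0,0, 0,0,0.9,0,0,0,0]' | grep pos
python3 - <<'E'
from go import *
now(); a=snap('top','t4.png')['img'][150:290,150:430,::-1]; b=snap('scene','s4.png')['img'][90:240,160:360,::-1]
W=lambda x,y,z: np.r_[L0+LX*x+LY*y,z]
a=cv2.resize(a,(800,400),interpolation=cv2.INTER_CUBIC); cv2.imwrite('pics/t4b.png',a)
cv2.imwrite('pics/s4b.png',cv2.resize(b,(800,600),interpolation=cv2.INTER_CUBIC))
E
```

```text
tool_pos: [0.4845, 0.1886, 0.1671]
tool_pos: [0.4921, 0.3242, 0.1663]
t 37.25 p [0.4921 0.3242 0.1663] yaw 176.5 lane [-0.0024  0.4621] F [-1.  -0.4  0.4] op 0.0008 ff 0.0 q7 0.26
```

View pics/t4b.png

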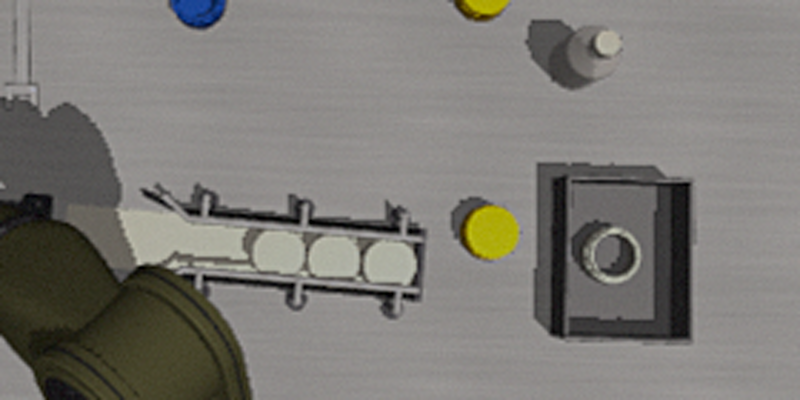

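View pics/s4b.png

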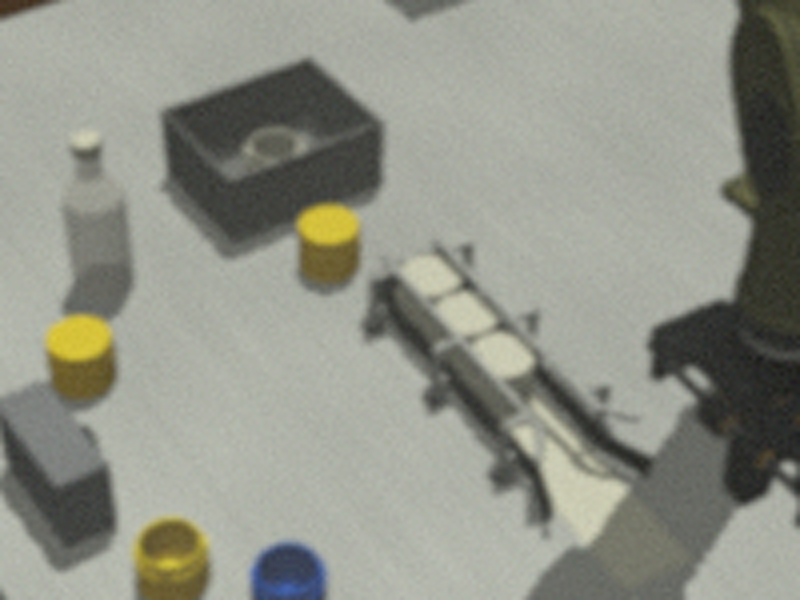

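The pictures show three lidded jars in single file against the stop, at (390,262), (335,257) and (278,250) in the top view. The open jar is in the box at (610,252), and the arm is clear.

```bash
python3 -c "
from plant import r
print(r.finish_job())"
```

```text
the job is handed in; nothing more can be done
None
```

I handed the job in at about 37 s: the last pictures show the three lidded jars touching in single file against the end stop and the one open jar in the reject box. No verdict came back, and I didn't re-measure the tape, beaker, bottle and spanner afterwards.

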